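# Push the bench dogs down before planing

## Task

Clear the planing beam for a long board: with the fingertips, lightly push down the three raised bench dogs one after the other, first the red one, then the blue, then the black, each all the way until its head rests on its steel ring. Only push them, without leaning hard on them or the beam and without pulling any up, and leave the steel block, pencil, marking gauge and hand plane where they are.

Things in the scene. Friction and masses are not known exactly. Their poses are not given: they have to be found in the camera images.
- beam: Planing beam fixed to the bench: pale laminated wood slab 200 (own x) x 460 (own y) x 60 mm high, standing on the bench. Origin at the centre of its underside; z up. The dogs stick up out of its flat top, which is 60 mm above the bench.
- red_socket: Mount of the red bench dog in the beam's top: black rubber collar 46 mm across, 1 mm high, holding a steel ring 38 mm across, 2 mm high, through which the red dog slides up and down. Fixed, but the ring gives a little in the rubber. Origin at the collar's centre, on the beam's top; z up. It carries the red dog.
- red_dog (a joint): How far the red bench dog is pushed down, m: 0 = raised (top of head 32 mm above the beam), 0.020 = fully down, head on its ring (top of head 12 mm above the beam). Starts at 0 to 0.006; negative = pulled up. Friction keeps it where left; pushing takes about 3 N. Once down, dog and ring sink together into the rubber, about 1 mm per 5 N, and spring back on release.
- red_top (a point): Centre of the flat top of the red bench dog's round red head (head 28 mm across and 10 mm thick, on an upright 19 mm aluminium shank). z up. It moves with the dog.
- blue_socket: Mount of the blue bench dog in the beam's top: black rubber collar 46 mm across, 1 mm high, holding a steel ring 38 mm across, 2 mm high, through which the blue dog slides up and down. Fixed, but the ring gives a little in the rubber. Origin at the collar's centre, on the beam's top; z up. It carries the blue dog.
- blue_dog (a joint): How far the blue bench dog is pushed down, m: 0 = raised (top of head 32 mm above the beam), 0.020 = fully down, head on its ring (top of head 12 mm above the beam). Starts at 0 to 0.006; negative = pulled up. Friction keeps it where left; pushing takes about 3 N. Once down, dog and ring sink together into the rubber, about 1 mm per 5 N, and spring back on release.
- blue_top (a point): Centre of the flat top of the blue bench dog's round blue head (head 28 mm across and 10 mm thick, on an upright 19 mm aluminium shank). z up. It moves with the dog.
- black_socket: Mount of the black bench dog in the beam's top: black rubber collar 46 mm across, 1 mm high, holding a steel ring 38 mm across, 2 mm high, through which the black dog slides up and down. Fixed, but the ring gives a little in the rubber. Origin at the collar's centre, on the beam's top; z up. It carries the black dog.
- black_dog (a joint): How far the black bench dog is pushed down, m: 0 = raised (top of head 32 mm above the beam), 0.020 = fully down, head on its ring (top of head 12 mm above the beam). Starts at 0 to 0.006; negative = pulled up. Friction keeps it where left; pushing takes about 3 N. Once down, dog and ring sink together into the rubber, about 1 mm per 5 N, and spring back on release.
- black_top (a point): Centre of the flat top of the black bench dog's round black head (head 28 mm across and 10 mm thick, on an upright 19 mm aluminium shank). z up. It moves with the dog.
- steel_block: Loose dark steel block, 25 x 40 x 25 mm high, standing on the beam's robot-side half. Origin at the centre of its underside. Leave alone.
- pencil: Loose flat yellow carpenter's pencil, about 185 mm long (own y), 12 mm wide, 8 mm thick, lying on the beam's robot-side half. Origin under the middle of its yellow part. Leave alone.
- marking_gauge: Loose wooden marking gauge on the bench left of the beam: dark stem 200 mm long (own x), square wooden stock 60 mm, with a brass screw up to 74 mm high. Origin on the bench under the middle of the stem. Leave alone.
- bench_plane: Loose steel hand plane with dark wooden handle and knob on the bench right of the beam, 245 mm long (own x), 60 mm wide, about 105 mm high. Origin at the centre of its sole. Leave alone.

How it is judged:
By the outcome, as a careful person would: the job done as asked, in the order asked, and still so for the second after the job is handed in, with the robot touching nothing.
It also fails if it takes over 48 s, if anything falls off the work surface, if the arm or the gripper's body presses on something with over 40 N, if the wrist force passes 120 N, or if a joint passes its speed limit or range.

## Robot

A 7-joint arm with a two-finger parallel gripper is mounted at the origin on the work surface. World frame = base frame: x ahead of the robot, y to its left, z up, the work surface at z = 0. Lengths are in m, angles in rad, forces in N, time in s.
With the tool pointing down it reaches from about 0.35 to 0.9 m from the base axis. Payload 8.1 kg.
Tool frame: the origin (TCP) lies on the centre line of the jaws, within the pads' length; the fingertips stand 14 mm ahead of it and the grasp point (between the pads) lies 5 mm behind it (bot.tip_reach is the distance from the TCP to the fingertips, in m); z points along the fingers, y is the line along which they close (so a half turn about z gives the same grasp; the last joint's range is limited). The gripper opens to 85 mm and grips with 20 to 120 N. Pads are 22 mm wide; open, the fingers measure 114 mm over their backs; the gripper's body (76 mm by 85 mm) begins 54 mm behind the grasp point. The pads swing forward as they close: fully open they stand 13 mm farther back than shut.
Start: joints at [-1.23, 0.434, 0.025, 1.573, -0.012, 1.134, -0.075], TCP at [0.268, 0.564, 0.245] pointing down, gripper open.
Joint ranges: [-2.62, 2.62], [-0.44, 2.09], [-1.27, 1.32], [0.08, 2.57], [-1.32, 4.46], [0.12, 2], [-2.74, 2.74]. Speed limits (rad/s): [2.22, 2.22, 3.01, 3.01, 3.14, 3.14, 3.14].

## Interface

Orientations are given as [roll, pitch, yaw] about the fixed x, y, z axes, in that order (R = Rz(yaw) Ry(pitch) Rx(roll)).
In Python, from cell import bot, effector, status, imaging gives the robot as it stands. Calls block until the motion is done:
- bot.goto(position, orientation): joint-space move of the TCP to a pose.
- bot.movel(position, rot=None, max_speed=0.15, guard=None): straight line of the TCP; rot=None keeps the orientation; max_speed is the mean speed in m/s. With guard (N) it stops when the force on the tool has changed by that much, and returns True; else False.
- bot.move_joints(angles): joint-space move.
- effector.gripper_to(opening, squeeze=None): finger opening in m; squeeze is the grip in N (None keeps the last); returns when the fingers have stopped.
- bot.wait(seconds).
- bot.solve_ik(position, orientation): joint angles nearest the present ones, or None.
- status.get_obs(): the state.
- imaging.read_camera(name): name is "scene" or "top" or "wrist"; returns (picture, depth): 384x512x3 uint8, red, green, blue; 384x512 float32, m along the optical axis (not along the pixel's ray), 0 where there is no reading.
- imaging.calibration(name): a dict with "mtx" (3x3 intrinsics, pixels), "R" (3x3) and "t" (3): a world point X has camera coordinates R X + t. Camera axes: x right, y down, z forward; pixel columns grow to the right and rows downward; lengths in m; the calibration is good to about 2 mm. The wrist camera is an equidistant fisheye: a pixel r from the principal point sees the ray r / f radians off the axis. A picture is of the moment at which its call begins: read the wrist's pose just before it. calibration takes no time and is no camera call; for the wrist camera it gives the pose at the moment of the call.
A pose or a line that the arm cannot do raises bot.Unreachable and nothing moves.
- bot.finish_job(): hands the job in; it is judged then, once.
The state is a dict: "clock": time; "joint_positions": joint angles; "dq": joint speeds; "tau": joint torques, N m; "eef_pos": TCP position; "tcp_rot": TCP orientation; "wrist_force": force on the tool from outside, world axes, zero at the start; "moment": the same for the moment, N m; "width": finger opening in m; "finger_force": force on a finger pad.
Only numpy, scipy, OpenCV 4.12 (cv2) and the standard library are available. Lean on these libraries where they do the work, as an engineer would, in place of code of your own. Each camera call takes 0.05 s, during which the arm holds its last target. There are 200 camera calls.

## Working session

There is one attempt and no reset: what is moved stays moved. The work goes in short steps, each a Python script; the robot and the scene stay as the last script left them, time stands still between calls to the robot, and variables do not carry over. Pictures are saved under pics/ and viewed, at most 10 in all, crops included, and the job is handed in when it is done.

```bash
mkdir -p pics; ls
python3 - <<'E'
from cell import bot, effector, status, imaging
import cv2,numpy as np
ims=[]
for n in("scene","top"):
    p,d=imaging.read_camera(n); np.savez(f"{n}.npz",p=p,d=d); c=imaging.calibration(n); print(n,c["mtx"].round(1).tolist(),(-c["R"].T@c["t"]).round(3),c["R"].round(2).tolist(),(d>0).mean())
    cv2.imwrite(f"pics/{n}0.png",p[:,:,::-1])
o=status.get_obs();print(o["clock"],o["wrist_force"],o["tcp_rot"],o["width"],bot.tip_reach)
E
```

```text
pics
scene [[486.7, 0.0, 251.3], [0.0, 486.7, 187.9], [0.0, 0.0, 1.0]] [1.314 0.189 1.294] [[-0.33, 0.94, 0.02], [0.77, 0.28, -0.57], [-0.54, -0.17, -0.82]] 0.9962209065755209
top [[413.5, 0.0, 254.8], [0.0, 413.5, 189.8], [0.0, 0.0, 1.0]] [ 0.411 -0.045  1.327] [[-0.02, -1.0, 0.01], [-1.0, 0.02, -0.1], [0.1, -0.01, -1.0]] 0.9960072835286459
0.1 [-0.17648821 -0.04670284  0.90265649] [-3.14020304e+00  9.50442699e-05  2.69769600e+00] 0.08525536480238029 0.014
```

View pics/scene0.png

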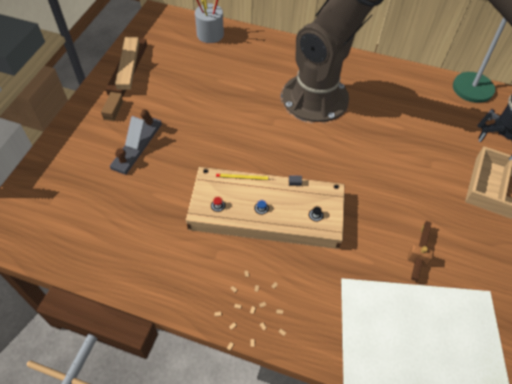

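View pics/top0.png

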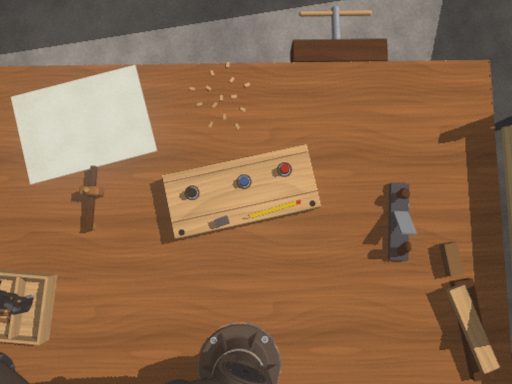

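The scene view shows the heads at about red (218,203), blue (262,206) and black (317,213). In the top view they are at red (285,169), blue (244,181) and black (192,192), with the block at (221,221) and the pencil at (273,209). I'll locate the dogs from colour rays across both views and check them against depth.

```bash
cat > h.py <<'E'
import numpy as np,cv2
from cell import imaging
def cloud(n,d):
    c=imaging.calibration(n);v,u=np.mgrid[:384,:512]
    r=np.stack([u,v,np.ones_like(u)],-1)@np.linalg.inv(c["mtx"]).T*d[...,None]
    return (r-c["t"])@c["R"]
def ray(n,uv):
    c=imaging.calibration(n);r=c["R"].T@np.linalg.inv(c["mtx"])@[*uv,1]
    return -c["R"].T@c["t"],r/np.linalg.norm(r)
def tri(a,b):
    (p,r),(q,s)=a,b
    k=np.linalg.lstsq(np.stack([r,-s],1),q-p,rcond=None)[0]
    x,y=p+k[0]*r,q+k[1]*s
    return (x+y)/2,np.linalg.norm(x-y)
E
python3 - <<'E'
from h import *
seed=dict(scene=dict(red=(218,203),blue=(262,206),black=(317,213)),top=dict(red=(285,169),blue=(244,181),black=(192,192)))
C={};out=[]
for n in seed:
    z=np.load(n+".npz");p,d=z["p"],z["d"];X=cloud(n,d)
    hsv=cv2.cvtColor(p,cv2.COLOR_RGB2HSV).astype(int);H,S,V=[hsv[...,i] for i in range(3)]
    M=dict(red=((H<8)|(H>172))&(S>140)&(V>60),blue=(H>100)&(H<130)&(S>110),black=(V<60))
    for k,(u,v) in seed[n].items():
        w=np.zeros_like(V,bool);w[v-13:v+14,u-13:u+14]=1
        m=M[k]&w; ys,xs=np.nonzero(m);C[n,k]=(xs.mean(),ys.mean())
        P=X[w&(d>0)];bt=np.median(P[:,2]);hi=P[P[:,2]>bt+.014]
        print(n,k,m.sum(),np.round(C[n,k],1),"beam z",bt.round(4),"hi n",len(hi),hi.mean(0).round(4) if len(hi) else '',np.percentile(hi[:,2],[10,50,90]).round(4) if len(hi) else '')
    # beam outline
    out.append(cv2.resize(p[150:240,150:330] if n=="top" else p[165:255,180:360],None,fx=4,fy=3.3*4/3.3,interpolation=cv2.INTER_CUBIC)[:, :720])
    b=(X[...,2]>.045)&(X[...,2]<.07)&(d>0)&(X[...,0]>.3)
    nn,l,st,_=cv2.connectedComponentsWithStats(b.astype(np.uint8));i=1+st[1:,4].argmax()
    r=cv2.minAreaRect(X[l==i][:,:2].astype(np.float32)*1000);print("beam",r)
for k in seed["top"]:print(k,*[np.round(a,4) for a in tri(ray("scene",C["scene",k]),ray("top",C["top",k]))])
cv2.imwrite("pics/crop.png",cv2.resize(np.vstack(out),(600,600))[...,::-1])
E
```

```text
scene red 53 [217.3 200.4] beam z 0.062 hi n 72 [ 0.6003 -0.1455  0.0912] [0.0864 0.0918 0.0953]
scene blue 47 [261.4 204.5] beam z 0.0619 hi n 73 [ 0.5654 -0.02    0.0866] [0.0826 0.087  0.0911]
scene black 50 [317.2 211.6] beam z 0.0624 hi n 71 [0.5338 0.1395 0.0915] [0.0878 0.0918 0.095 ]
beam ((535.1204223632812, -12.36614990234375), (206.7493438720703, 460.197998046875), 11.494729995727539)
top red 62 [284.5 167.9] beam z 0.0606 hi n 68 [ 0.5997 -0.1461  0.0903] [0.0878 0.0903 0.0934]
top blue 1 [246. 178.] beam z 0.0605 hi n 68 [ 0.5642 -0.0206  0.0859] [0.083  0.0858 0.0885]
top black 0 [nan nan] beam z 0.0605 hi n 68 [0.5324 0.139  0.0897] [0.0863 0.0897 0.0924]
beam ((536.252197265625, -12.127349853515625), (201.30300903320312, 460.42950439453125), 11.656785011291504)
red [ 0.599  -0.1468  0.0872] 0.0001
blue [ 0.5688 -0.0246  0.086 ] 0.0101
 ** On entry to DLASCL parameter number  4 had an illegal value
 ** On entry to DLASCL parameter number  4 had an illegal value
 ** On entry to DLASCL parameter number  4 had an illegal value
 ** On entry to DLASCL parameter number  4 had an illegal value
 ** On entry to DLASCL parameter number  5 had an illegal value
 ** On entry to DLASCL parameter number  4 had an illegal value<stdin>:10: RuntimeWarning: Mean of empty slice.
  ret = ret.dtype.type(ret / rcount)
Traceback (most recent call last):
  File "h.py", line 12, in tri
    k=np.linalg.lstsq(np.stack([r,-s],1),q-p,rcond=None)[0]
      ~~~~~~~~~~~~~~~^^^^^^^^^^^^^^^^^^^^^^^^^^^^^^^^^^^
numpy.linalg.LinAlgError: SVD did not converge in Linear Least Squares
```

Depth from the two views agrees within 1.5 mm:

| Head | x, y | Top height |
|---|---|---|
| red | 0.600, -0.146 | about 0.090 |
| blue | 0.565, -0.020 | about 0.086 |
| black | 0.533, 0.139 | about 0.090 |

The beam top measures 0.061, and the beam outline 201 x 460 mm. The heights lie in the expected 0.086–0.092, so I'll push red first.

```bash
cat > push.py <<'E'
from cell import bot,effector,status
import numpy as np
P=dict(red=(.600,-.1458,.0905),blue=(.5648,-.0203,.086),black=(.533,.139,.0905))
ROT=[np.pi,0,-2.94]; T=bot.tip_reach
def rep(s):
    o=status.get_obs();print(s,"t",round(o["clock"],2),"tip",np.round(o["eef_pos"]-[0,0,T],4),"F",o["wrist_force"].round(1))
    return o["eef_pos"][2]-T
def push(k,guard=8):
    x,y,z=P[k]
    bot.movel([x,y,z+.02+T],max_speed=.1); bot.wait(.2); rep(k+" above")
    hit=bot.movel([x,y,.0695+T],max_speed=.015,guard=guard); zz=rep(f"{k} hit={hit}")
    bot.movel([x,y,.13+T],max_speed=.1); rep("up")
    return zz
E
python3 - <<'E'
from push import *
effector.gripper_to(0.0)
x,y,_=P["red"]
bot.goto([x,y,.15+T],ROT); rep("over")
push("red")
E
```

```text
over t 3.64 tip [ 0.6003 -0.1447  0.15  ] F [-0.7 -0.3 -0.2]
red above t 4.38 tip [ 0.6004 -0.1459  0.1112] F [-0.9 -0.6 -1. ]
red hit=True t 6.93 tip [ 0.6    -0.1458  0.0704] F [-1.5  1.3  7.7]
up t 7.68 tip [ 0.5996 -0.1456  0.1295] F [ 0.2 -0.6 -1.3]
```

Red stopped at z = 0.0704 under about 8 N. That matches a fully down top at 0.072 with about 1.6 mm of give in the rubber. Blue and black follow, with a depth check afterwards.

Run:
```python
from push import *
from h import *
for k in("blue","black"):
    x,y,_=P[k]
    bot.movel([x,y,.13+T],max_speed=.15); z=push(k)
    if not .0685<z<.0725: print("early stop",k); break
else:
    bot.movel([.45,.30,.25+T],max_speed=.15)
    for n in("scene","top"):
        p,d=imaging.read_camera(n);X=cloud(n,d)
        cv2.imwrite(f"pics/{n}1.png",p[...,::-1])
        for k,(x,y,_) in P.items():
            r=np.hypot(X[...,0]-x,X[...,1]-y)
            print(n,k,np.median(X[...,2][(r<.009)&(d>0)]).round(4),"beam",np.median(X[...,2][(r>.027)&(r<.035)]).round(4))
    rep("end")
```

```text
blue above t 9.29 tip [ 0.5652 -0.0205  0.1066] F [ 0.6 -0.3 -0.1]
blue hit=True t 11.55 tip [ 0.5649 -0.0203  0.0703] F [-1.8 -0.5  7. ]
up t 12.3 tip [ 0.5644 -0.0202  0.1295] F [-0.5 -0.3 -0.1]
black above t 14.07 tip [0.5333 0.1389 0.111 ] F [-0.1  0.4 -0.8]
black hit=True t 16.62 tip [0.5331 0.139  0.0703] F [-1.  -0.6  7.4]
up t 17.37 tip [0.5326 0.139  0.1295] F [ 0.4  0.1 -0.7]
scene red 0.0723 beam 0.0615
scene blue 0.0731 beam 0.062
scene black 0.0733 beam 0.0618
top red 0.0722 beam 0.0596
top blue 0.0718 beam 0.0598
top black 0.0717 beam 0.0597
end t 19.07 tip [0.4502 0.2992 0.2496] F [-1.1 -0.5 -0.5]
```

View pics/scene1.png

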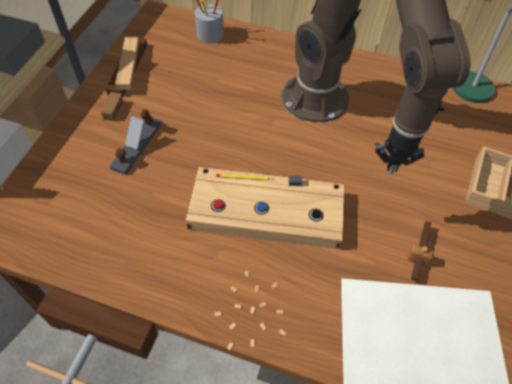

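The picture shows all three heads low on their rings, at (218,205), (262,207) and (317,214). The block, pencil, gauge and plane have not moved, and the arm is clear.

```bash
python3 -c "
from cell import bot
print(bot.finish_job())"
```

```text
the job is handed in; nothing more can be done
None
```

The red, blue and black dogs were pushed down in that order with about 8 N each; their heads now measure about 12 mm above the beam, the other objects look unmoved in the camera view, and the job was handed in at about 19 s.

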